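Set and pin the roller gap of a bench dough sheeter

ROBOT

A 7-joint arm with a two-finger parallel gripper is mounted at the origin on the work surface. World frame = base frame: x ahead of the robot, y to its left, z up, the work surface at z = 0. Lengths are in mm, angles in rad, forces in N, time in s.
With the tool pointing down it reaches from about 400 to 850 mm from the base axis. Payload 10.4 kg.
Tool frame: the origin (TCP) lies at the very end of the fingers, on their centre line; the grasp point (between the pads) lies 19 mm behind it (env.grasp_offset is the distance from the TCP to the grasp point, in mm); z points along the fingers, y is the line along which they close (so a half turn about z gives the same grasp; the last joint's range is limited). The gripper opens to 85 mm and grips with 20 to 120 N. Pads are 22 mm wide; open, the fingers measure 114 mm over their backs; the gripper's body (76 mm by 85 mm) begins 54 mm behind the grasp point. The pads swing forward as they close: fully open they stand 13 mm farther back than shut.
Start: joints at [-0.023, 0.332, -0.065, 1.46, 0.022, 1.35, -0.088], TCP at [625.021, 0.018, 231.338] pointing down, gripper open.
Joint ranges: [-2.6, 2.6], [-0.5, 2.12], [-1.47, 1.34], [0.16, 2.42], [-1.27, 4.41], [0.06, 2.06], [-2.6, 2.6]. Speed limits (rad/s): [2.22, 2.22, 2.79, 2.79, 3.14, 3.14, 3.14].

INTERFACE

Orientations are given as a rotation vector (axis times angle).
In Python, from bench import readout, cams, sign_off, nets, env gives the robot as it stands. The module is installed in compiled form; this text tells all that it offers.
- The arm moves only by the tool servo_tool, never from a script. Its argument "targets" is a list of rows, each an object with "travel": the shift along the world's x, y, z in units of 0.4 m (1.0 is 0.4 m), a list of three; "angular": the turn, a rotation vector about the world's x, y, z in units of pi/2 rad (1.0 is pi/2 rad), a list of three. A call has 1 to 20 rows; each row is the pose to reach, as a shift and turn from the pose commanded when the call began; what a row does not reach only later rows make up. A row lasts 1/10 s, in which the tool goes at most 50 mm and 8.59 degrees, less where a joint would pass 70% of its speed; a pose out of reach is approached as far as the arm can. A call with a number of a shift or a turn outside -1 to 1 is refused whole. A call with a gripper value outside its range is refused whole. "fingers" is the opening, from 0 (shut) to 1 (fully open), set as the call begins (left out, the last holds). The fingers move at their own pace and stop on an object; "grip_force" is the grip in N (left out, the last holds). Time passes only in rows, so rows that repeat a pose let the fingers close. It gives the time, the measured TCP pose, the force, the opening and the grip force at its end, in the units of the state.
- readout.read_state(): the state, without advancing time (a new reading comes with each control period).
- cams.snapshot(name): name is "scene" or "side" or "wrist"; returns the picture (420x560x3 uint8, red, green, blue); there is no depth.
- cams.get_calibration(name): a dict with "intrinsics" (3x3 intrinsics, pixels), "dist_coeffs" ([k1, k2, p1, p2, k3] as OpenCV has them; the pictures are not rectified), "cam_to_world" (4x4, takes a point from camera to world coordinates). Camera axes: x right, y down, z forward; pixel columns grow to the right and rows downward; lengths in mm; the calibration is good to about 2 mm. A picture is of the moment at which its call begins: read the wrist's pose just before it. get_calibration takes no time and is no camera call; for the wrist camera it gives the pose at the moment of the call.
- sign_off(): hands the job in; it is judged then, once.
Trained networks look in the newest picture that a camera, given by its name, has taken for a name from the list of things; names that differ only in an ending like _2 or _b are one class to them, and where a whole thing is asked for, a point or a joint stands for the part that bears it (a point fixed in the world has none). Each returns a list of dicts, best first, with "p" (0 to 1); they miss things now and then, are a little off and sometimes report something else, mostly with a low value. They report only what shows in the picture. A call takes as long as a camera call. They do not tell look-alikes from the thing itself.
- nets.recognise(query, camera): "centre" ([x, y, z] in mm, in world coordinates, good to about 4 mm: the middle of the surface that is visible of it).
- nets.outline_of(query, camera): "region" (420x560 bool, what is visible of it).
The state is a dict: "time_s": time; "joint_pos": joint angles; "joint_vel": joint speeds; "effort": joint torques, N m; "position": TCP position; "orientation": TCP orientation; "force": force on the tool from outside, world axes, zero at the start; "torque": the same for the moment, N m; "finger_gap": finger opening in mm; "grasp_force": force on a finger pad.
Only numpy, scipy, OpenCV 4.12 (cv2) and the standard library are available. Lean on these libraries where they do the work, as an engineer would, in place of code of your own. Each camera call takes 0.05 s, during which the arm holds its last target. There are 200 camera calls.

TASK

The dough sheeter has been cleaned with its rollers opened wide. Swing the gap lever over to the second hole from the thin end of the index plate, coming up to it from the wide side without going past it so that the backlash is taken up, then push the slimmer of the two loose pins fully home through the lever and the plate and let go. Leave the thicker pin, the flour dredger, the tart tins and the scraper where they are.

Things in the scene. Friction and masses are not known exactly. Their poses are not given: they have to be found in the camera images.
- gap_lever (a joint): Steel gap lever on the sheeter's sloping console. Value in rad: 0 with its hole over the wide-end hole (hole 1), then 0.28 per hole: hole 2 0.28, 3 0.56, 4 0.84 (the one wanted), 5 (thin end) 1.12; stops at -0.06 and 1.18. Stays where left: about 0.5 N m of friction, 3 N at the knob. Growing values swing it right as seen by someone facing the slope.
- mark_hole (a point): Centre of the mouth (upper face) of the wanted hole, second from the thin end. The plate has five 16 mm round through-holes on an arc of 120 mm radius about the lever's pivot, 33 mm apart; an engraved wedge below them is broad at the wide end (left, facing the slope) and fine at the thin end (right). The plate is 14 mm thick there; the lever slides 2 mm above it.
- lever_hole (a point): Centre of the mouth (upper face) of the 16 mm round hole in the lever, 120 mm from the pivot axis. The lever is a flat dark steel bar 8 mm thick, 34 mm wide at the hole, 220 mm long, running down the slope from its pivot. Lined up, this point stands 10 mm straight above (along the slope's normal) the mark hole's mouth.
- lever_knob (a point): Centre of the black ball knob, 30 mm across, on a 12 mm post at the lower end of the lever: 182 mm from the pivot axis and 47 mm above the lever's upper face, on the same radius as the lever's hole.
- lever_pivot (a point): Point on the lever's turning axis at the upper face of the index plate. The axis is square to the plate (the plate's z). A boss 38 mm across stands round it, 28 mm above the plate.
- index_plate: Steel index plate, fixed with its upper face 45 mm above the console's white sloping face. Origin: on the lever's axis 8 mm below the upper face; z square out of the slope (35 degrees from vertical), x straight up the slope, y towards the wide end. Lever at value q points from the pivot along (-cos(q-0.56), -sin(q-0.56), 0). The machine's head, 325 mm high, begins 100 mm behind the pivot.
- lock_pin: The slimmer pin, 126 mm long, lying on the counter: black square grip 24 x 24 x 80 mm, then a round steel shank 14 mm across and 46 mm long, its last 12 mm tapering to a 5 mm nose. Origin: centre of the grip, on the axis; x along the axis towards the nose. 0.12 to 0.24 kg.
- lock_pin_shoulder (a point): Point on the slim pin's axis where the grip ends and the shank begins, 40 mm from the pin's origin: this face lands on the lever when the pin is fully home.
- table_pin: The thicker pin (belongs to the folding belt table), lying on the counter, leave it: black square grip 30 x 30 x 60 mm, round steel shank 22 mm across, 55 mm long. Origin: centre of the grip; x towards the nose. The two pins may lie in either place.
- dredger: Aluminium flour dredger standing on the counter, 72 mm across, 114 mm high; origin at the centre of its underside. Leave it.
- tart_tins: Stack of nested steel tart tins, 83 mm across, 60 mm high; origin at the centre of its underside. Leave it.
- scraper: Bench scraper lying flat, steel blade and wooden grip, 125 x 150 mm, 22 mm high at the grip; origin about the middle of its underside. Leave it.
Things that resemble listed ones, but are neither listed nor needed, are in the scene too. Leave any green look-alike of the lock_pin alone.

How it is judged:
By the outcome, as a careful person would: the job done as asked, in the order asked, and still so for the second after the job is handed in, with the robot touching nothing.
It also fails if it takes over 54 s, if anything falls off the work surface, if the arm or the gripper's body presses on something with over 40 N, if the wrist force passes 120 N, or if a joint passes its speed limit or range.

## Working session

There is one attempt and no reset: what is moved stays moved. The work goes in short steps, Python scripts to look and compute and a tool call to move; the robot and the scene stay as the last step left them, time stands still between calls to the robot, and variables do not carry over. Pictures are saved under pics/ and viewed, at most 10 in all, crops included, and the job is handed in when it is done.

Besides the shell and the picture viewer there is one more tool, called after "Call:" as a command line: name --argument value ..., lists and objects as JSON in quotes. servo_tool: Moves the arm, as the interface text tells. Shifts and turns lie within -1 to 1; 1 stands for 0.4 m of shift or pi/2 rad of turn. Its arguments: {"type":"object","properties":{"targets":{"type":"array","items":{"type":"object","properties":{"travel":{"type":"array","items":{"type":"number"}},"angular":{"type":"array","items":{"type":"number"}}}}},"fingers":{"type":"number"},"grip_force":{"type":"number"}},"required":["targets"]}

```bash
mkdir -p pics; python3 - <<'E'
from bench import readout,cams,nets,env
import cv2,numpy as np
s=readout.read_state();print(s['time_s'],s['position'],s['orientation'],s['force'],env.grasp_offset)
for c in ['scene','side']:
    im=cams.snapshot(c);cv2.imwrite(f'pics/{c}0.png',im[:,:,::-1])
    k=cams.get_calibration(c);print(c,np.round(k['cam_to_world'],3).tolist(),np.round(k['intrinsics'],1).tolist())
    for q in ['lock_pin','table_pin','gap_lever','lever_knob','mark_hole','lever_hole','lever_pivot','index_plate']:
        r=nets.recognise(q,c);print(q,[(np.round(d['centre']).tolist(),round(d['p'],2)) for d in r[:4]])
E
```

```text
0.0 [ 6.24611894e+02 -1.41543971e-02  2.30513972e+02] [-2.22074513e+00 -2.22075975e+00  1.67395910e-03] [-0.2484888  -0.3888122   0.47213387] 18.700000000000003
scene [[-0.116, 0.764, -0.634, 1254.443], [0.993, 0.092, -0.07, -61.888], [0.005, -0.638, -0.77, 1089.782], [0.0, 0.0, 0.0, 1.0]] [[521.3, 0.0, 273.2], [0.0, 521.3, 221.8], [0.0, 0.0, 1.0]]
lock_pin [([446.0, -105.0, 21.0], 0.84), ([325.0, 139.0, 21.0], 0.67)]
table_pin [([574.0, -321.0, 30.0], 0.64), ([617.0, 193.0, 153.0], 0.19)]
gap_lever [([612.0, 182.0, 154.0], 0.65)]
lever_knob [([613.0, 180.0, 148.0], 0.66), ([575.0, -320.0, 32.0], 0.53)]
mark_hole [([617.0, 195.0, 149.0], 0.58)]
lever_hole [([445.0, -107.0, 23.0], 0.74), ([612.0, 180.0, 151.0], 0.59)]
lever_pivot [([619.0, 192.0, 146.0], 0.62)]
index_plate [([619.0, 192.0, 152.0], 0.85)]
side [[-0.898, -0.31, 0.314, 67.957], [-0.441, 0.648, -0.621, 607.077], [-0.011, -0.696, -0.718, 1004.869], [0.0, 0.0, 0.0, 1.0]] [[418.9, 0.0, 274.7], [0.0, 418.9, 218.9], [0.0, 0.0, 1.0]]
lock_pin [([242.0, -218.0, 21.0], 0.72), ([434.0, -104.0, 21.0], 0.6), ([316.0, 144.0, 26.0], 0.57)]
table_pin [([561.0, -318.0, 27.0], 0.76), ([588.0, 196.0, 157.0], 0.52)]
gap_lever [([604.0, 188.0, 158.0], 0.68)]
lever_knob [([605.0, 180.0, 161.0], 0.89)]
mark_hole [([588.0, 197.0, 160.0], 0.7)]
lever_hole [([602.0, 187.0, 158.0], 0.64)]
lever_pivot [([593.0, 200.0, 154.0], 0.66)]
index_plate [([592.0, 196.0, 155.0], 0.75)]
```

View pics/scene0.png

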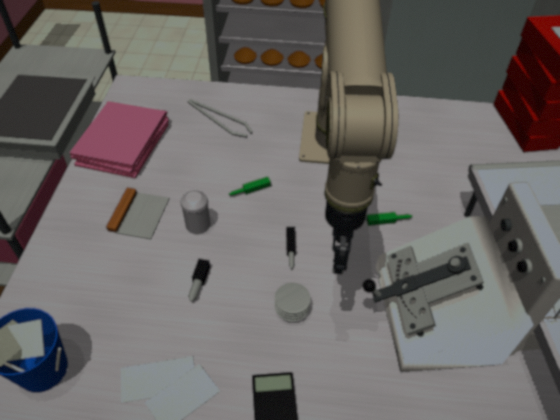

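View pics/side0.png

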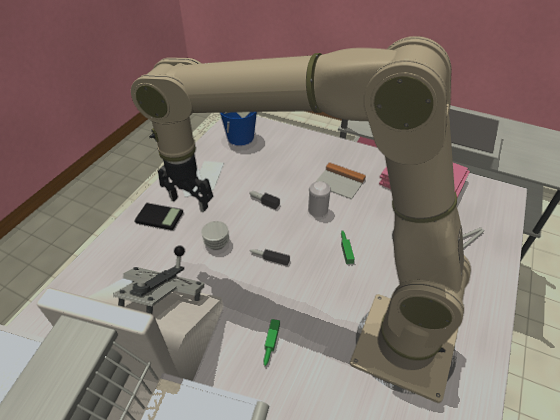

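The scene view shows candidate pins: black at (291,245), black at (200,278), and green look-alikes at (250,187) and (388,218). The pin at (291,245) looks longer and slimmer in the grip. I'll enlarge both pins and the console.

```bash
python3 - <<'E'
import cv2,numpy as np
a=cv2.imread('pics/scene0.png');b=cv2.imread('pics/side0.png')
R=lambda im,x0,y0,w,h,W,H:cv2.resize(im[y0:y0+h,x0:x0+w],(W,H),interpolation=cv2.INTER_CUBIC)
cv2.imwrite('pics/c1.png',R(a,350,225,150,112,800,597))
cv2.imwrite('pics/c2.png',np.hstack([R(b,105,230,110,90,440,360),R(a,175,220,140,90,360,231*1) if 0 else cv2.copyMakeBorder(R(a,180,220,120,90,360,270),0,90,0,0,cv2.BORDER_CONSTANT)]))
E
```

```text
(no output)
```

View pics/c1.png

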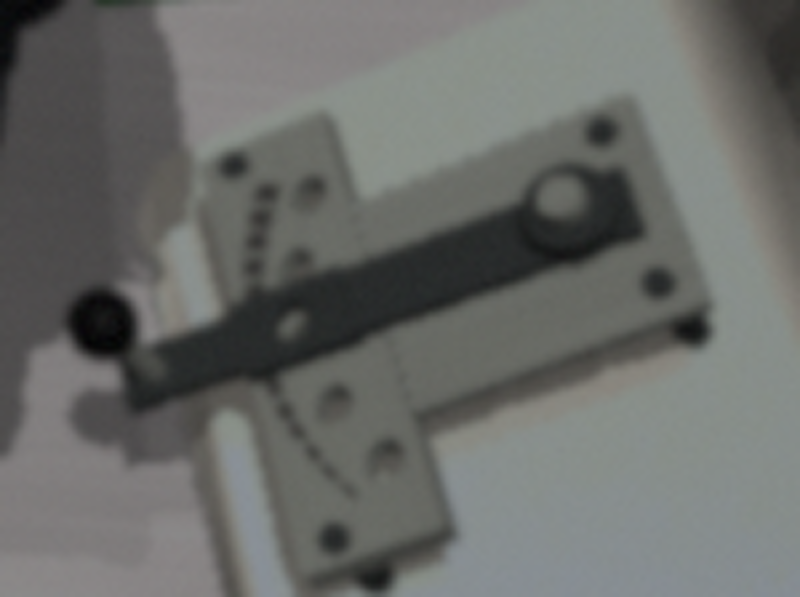

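View pics/c2.png

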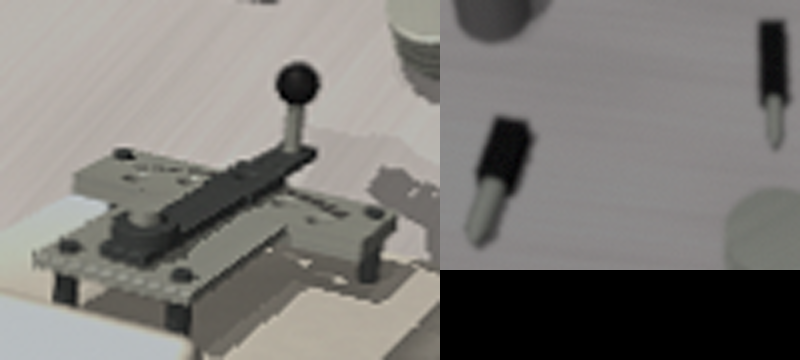

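Confirmed: the pin at scene (291,245) has a long, narrow grip and thin shank, so it is lock_pin. The one at (200,278) is the table_pin: stout, with a thick shank. The lever sits near hole 3, with wide end at the top. Wanted hole is at scene about (413,300). Next I'll fit the plate pose.

```bash
cat > h.py <<'E'
import numpy as np,cv2
from scipy.spatial.transform import Rotation as Ro
from scipy.optimize import least_squares
from bench import readout,cams,nets,env
def proj(P,k):
    T=np.linalg.inv(k['cam_to_world']);p=np.atleast_2d(P)
    r,_=cv2.Rodrigues(T[:3,:3]);return cv2.projectPoints(p.astype(float),r,T[:3,3],np.array(k['intrinsics']),np.array(k['dist_coeffs']))[0][:,0]
def ray(px,z,k):
    u=cv2.undistortPoints(np.array([[px]],float),np.array(k['intrinsics']),np.array(k['dist_coeffs']))[0,0]
    T=np.array(k['cam_to_world']);d=T[:3,:3]@[u[0],u[1],1];o=T[:3,3];return o+d*(z-o[2])/d[2]
def plateR(yaw,t=np.radians(35)):
    h=np.array([np.cos(yaw),np.sin(yaw),0]);z=np.array([0,0,1])
    x=h*np.cos(t)+z*np.sin(t);n=-h*np.sin(t)+z*np.cos(t);return np.c_[x,np.cross(n,x),n]
def lev(q,r,z):return np.array([-np.cos(q-.56)*r,-np.sin(q-.56)*r,z])
E
python3 - <<'E'
from h import *
ks,kd=cams.get_calibration('scene'),cams.get_calibration('side')
S=lambda a:np.array([350,225])+np.array(a)/5.333-.4
D=lambda a:np.array([105,230])+np.array(a)/4-.4
obs=[(S,(103,322),lambda q:lev(q,182,57)),(S,(563,190),lambda q:[0,0,28]),
(S,(311,192),lambda q:lev(0,120,0)),(S,(298,262),lambda q:lev(.28,120,0)),(S,(335,400),lambda q:lev(.84,120,0)),(S,(386,455),lambda q:lev(1.12,120,0)),(S,(292,325),lambda q:lev(q,120,10)),
(D,(298,83),lambda q:lev(q,182,57)),(D,(148,213),lambda q:[0,0,28])]
def f(v):
    R=plateR(v[3]);out=[]
    for F,px,g in obs:
        out.append(proj(v[:3]+R@np.array(g(v[4])),ks if F is S else kd)[0]-F(px))
    return np.ravel(out)
s=least_squares(f,[610,250,170,1.6,.5],x_scale=[10,10,10,.1,.1]);print(np.round(s.x,3));print(np.round(s.fun.reshape(-1,2),1).tolist())
v=s.x;R=plateR(v[3]);print(np.round(R,3).tolist())
for n,g in [('knob',lev(v[4],182,57)),('knob84',lev(.84,182,57)),('hole',lev(.84,120,0))]:print(n,np.round(v[:3]+R@g,1))
np.save('plate.npy',v)
print('pin far,shoulder(z24), nose(z12)',[np.round(ray(p,z,ks),1).tolist() for p,z in [((291,227.3),24),((290.9,253.3),24),((292,269.3),12)]])
r=[d for d in nets.recognise('tart_tins','scene')+nets.recognise('dredger','scene')];print([(d['centre'],d['p']) for d in r])
E
```

```text
[5.93992e+02 2.57359e+02 1.97608e+02 1.75500e+00 5.45000e-01]
[[0.7, 0.7], [-0.1, 0.6], [-0.0, -0.3], [-0.1, 0.1], [-0.0, 0.1], [-0.2, 0.1], [0.5, -0.8], [0.2, 0.6], [0.5, -1.0]]
[[-0.15, -0.983, 0.105], [0.805, -0.183, -0.564], [0.574, 0.0, 0.819]]
knob [624.5  78.2 139.9]
knob84 [675.6  93.5 144. ]
hole [643.9 170.5 131.5]
pin far,shoulder(z24), nose(z12) [[389.5, -110.8, 24.0], [473.9, -103.0, 24.0], [514.1, -96.0, 12.0]]
[([632.2, -86.9, 59.2], 0.86), ([413.4, -352.6, 84.0], 0.9), ([441.7, -103.9, 21.9], 0.2)]
```

Call:
servo_tool --targets '[{"travel": [0,0.1,0],"angular": [0,0,0]},{"travel": [0,0.195,0],"angular": [0,0,0]},{"travel": [0,0.195,-0.08],"angular": [0,0,0]},{"travel": [0,0.195,-0.16],"angular": [0,0,0]},{"travel": [0,0.195,-0.23],"angular": [0,0,0]},{"travel": [0,0.195,-0.265],"angular": [0,0,0]},{"travel": [0,0.195,-0.265],"angular": [0,0,0]},{"travel": [0,0.195,-0.265],"angular": [0,0,0]}]' --fingers 1

```text
time_s: 1.8
position: [625.7, 78.1, 126.5]
orientation: [2.221, 2.221, 0.002]
force: [-0.1, 0.3, 0.1]
finger_gap: 85.5
grasp_force: 0.0
```

Call:
servo_tool --targets '[{"travel": [0,0,0],"angular": [0,0,0]},{"travel": [0,0,0],"angular": [0,0,0]},{"travel": [0,0,0],"angular": [0,0,0]},{"travel": [0,0,0],"angular": [0,0,0]},{"travel": [0,0,0],"angular": [0,0,0]},{"travel": [0,0,0],"angular": [0,0,0]},{"travel": [0,0,0],"angular": [0,0,0]},{"travel": [0,0,0],"angular": [0,0,0]}]' --fingers 0.1 --grip_force 25

```text
time_s: 2.6
position: [625.2, 78.1, 126.0]
orientation: [2.221, 2.221, 0.001]
force: [-2.6, -0.1, 5.7]
finger_gap: 28.1
grasp_force: 24.4
```

```bash
python3 - <<'E'
from h import *
im=np.hstack([cv2.resize(cams.snapshot(c)[sl],(400,300),interpolation=cv2.INTER_CUBIC) for c,sl in [('scene',np.s_[215:335,340:500]),('side',np.s_[220:325,100:240])]])
cv2.imwrite('pics/g1.png',im[:,:,::-1])
s=readout.read_state();print(s['time_s'],s['position'],s['orientation'],s['force'],s['finger_gap'],s['grasp_force'],s['joint_pos'])
E
```

```text
2.7 [625.22430967  78.09563812 126.00526203] [2.22108956e+00 2.22119873e+00 1.03202956e-03] [-1.71431835 -0.52141479  5.55826978] 28.637487550297696 24.429844915866852 [-0.11631162  0.41821549 -0.10325497  1.57097621  0.04579112  1.15398702
 -0.22919014]
```

View pics/g1.png

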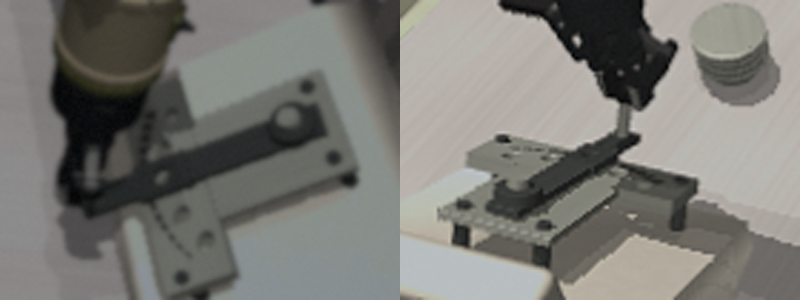

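```bash
python3 - <<'E'
from h import *
v=np.load('plate.npy');R=plateR(v[3])
for q in [.6,.65,.7,.75,.79,.82,.83,.835]:print(q,np.round(R@(lev(q,182,57)-lev(.548,182,57))/400,4))
E
```

```text
0.6 [0.0232 0.0046 0.0002]
0.65 [0.0453 0.0099 0.001 ]
0.7 [0.0671 0.0162 0.0025]
0.75 [0.0886 0.0233 0.0047]
0.79 [0.1056 0.0296 0.0069]
0.82 [0.1181 0.0347 0.0088]
0.83 [0.1222 0.0364 0.0094]
0.835 [0.1243 0.0373 0.0098]
```

Call:
servo_tool --targets '[{"travel": [0.012,0.0023,0],"angular": [0,0,0]},{"travel": [0.0232,0.0046,0.0002],"angular": [0,0,0]},{"travel": [0.034,0.007,0.0006],"angular": [0,0,0]},{"travel": [0.0453,0.0099,0.001],"angular": [0,0,0]},{"travel": [0.0563,0.013,0.0017],"angular": [0,0,0]},{"travel": [0.0671,0.0162,0.0025],"angular": [0,0,0]},{"travel": [0.078,0.0197,0.0036],"angular": [0,0,0]},{"travel": [0.0886,0.0233,0.0047],"angular": [0,0,0]},{"travel": [0.0975,0.0265,0.0058],"angular": [0,0,0]},{"travel": [0.1056,0.0296,0.0069],"angular": [0,0,0]},{"travel": [0.1056,0.0296,0.0069],"angular": [0,0,0]},{"travel": [0.1056,0.0296,0.0069],"angular": [0,0,0]}]'

```text
time_s: 3.9
position: [667.4, 88.3, 127.6]
orientation: [2.222, 2.219, -0.002]
force: [-0.8, -5.4, -1.5]
finger_gap: 28.2
grasp_force: 25.1
```

```bash
python3 - <<'E'
from h import *
im=cams.snapshot('scene');cv2.imwrite('pics/g2.png',cv2.resize(im[225:337,350:500],(800,597),interpolation=cv2.INTER_CUBIC)[:,:,::-1])
v=np.load('plate.npy');R=plateR(v[3]);k=cams.get_calibration('scene')
for q in [.74,.79,.84]:
    print(q,np.round((proj(v[:3]+R@lev(q,120,10),k)[0]+.4-[350,225])*5.333,1))
for h in [.28,.56,.84,1.12]: print('hole',h,np.round((proj(v[:3]+R@lev(h,120,0),k)[0]+.4-[350,225])*5.333,1))
s=readout.read_state();g=s['position']-np.array([0,0,-1])*18.7; print(s['position'],s['finger_gap'],s['force'])
d=R.T@(g-v[:3]);print('q est',np.arctan2(-d[1],-d[0])+.56,d)
E
```

```text
0.74 [312.  367.8]
0.79 [318.2 379.3]
0.84 [325.  390.4]
hole 0.28 [297.4 262.7]
hole 0.56 [305.3 334.4]
hole 0.84 [334.8 400.3]
hole 1.12 [385.2 455.4]
[667.33843851  88.27772148 127.58711814] 28.035954545856253 [ 0.80615143 -4.90262707 -1.71228298]
q est 0.7892508718545244 [-176.58846859  -41.20750244   60.99705279]
```

View pics/g2.png

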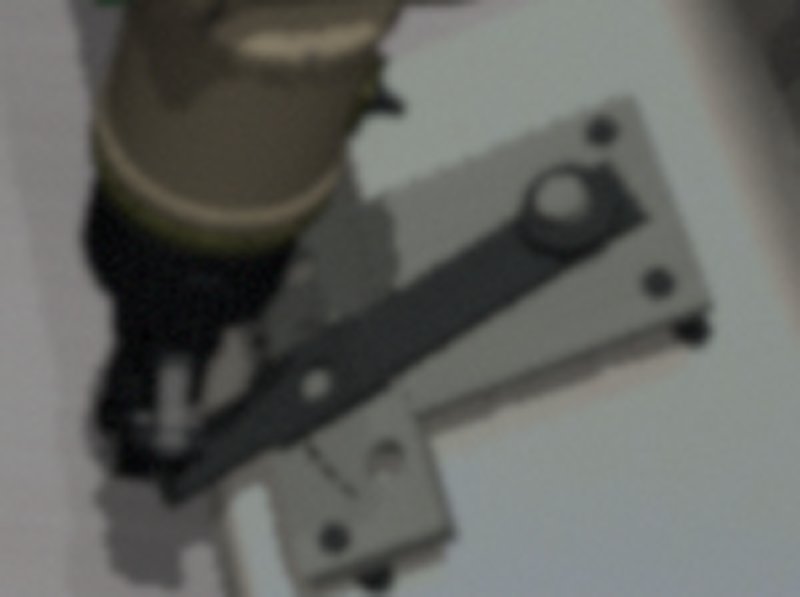

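Call:
servo_tool --targets '[{"travel": [0.006,0.0025,0.001],"angular": [0,0,0]},{"travel": [0.012,0.005,0.002],"angular": [0,0,0]},{"travel": [0.017,0.007,0.0027],"angular": [0,0,0]},{"travel": [0.017,0.007,0.0027],"angular": [0,0,0]},{"travel": [0.017,0.007,0.0027],"angular": [0,0,0]}]'

```text
time_s: 4.45
position: [674.0, 91.6, 128.9]
orientation: [2.222, 2.22, -0.001]
force: [-0.9, -5.9, 0.0]
finger_gap: 28.2
grasp_force: 25.1
```

Call:
servo_tool --targets '[{"travel": [0,0,0],"angular": [0,0,0]},{"travel": [0,0,0],"angular": [0,0,0]},{"travel": [0,0,0],"angular": [0,0,0]},{"travel": [0,0,0],"angular": [0,0,0]},{"travel": [0,0,0],"angular": [0,0,0]},{"travel": [0,0,0.05],"angular": [0,0,0]},{"travel": [0,-0.02,0.15],"angular": [0,0,0]},{"travel": [0,-0.1,0.25],"angular": [0,0,0]},{"travel": [0,-0.2,0.35],"angular": [0,0,0]},{"travel": [-0.1,-0.3,0.35],"angular": [0,0,0]},{"travel": [-0.2,-0.4,0.35],"angular": [0,0,0]},{"travel": [-0.3,-0.45,0.35],"angular": [0,0,0]},{"travel": [-0.4,-0.5,0.33],"angular": [0,0,0]},{"travel": [-0.5,-0.5,0.3],"angular": [0,0,0]},{"travel": [-0.5,-0.5,0.3],"angular": [0,0,0]},{"travel": [-0.5,-0.5,0.3],"angular": [0,0,0]}]' --fingers 1

```text
time_s: 6.05
position: [473.4, -107.4, 249.5]
orientation: [2.222, 2.22, 0.001]
force: [1.5, -0.4, 0.5]
finger_gap: 85.4
grasp_force: 0.0
```

```bash
python3 - <<'E'
from h import *
k=cams.get_calibration('wrist');w=cams.snapshot('wrist');s=readout.read_state()
c=cams.snapshot('scene')
cv2.imwrite('pics/w1.png',np.hstack([cv2.resize(w,(400,300)),cv2.resize(c[225:337,350:500],(400,300),interpolation=cv2.INTER_CUBIC)])[:,:,::-1])
cv2.imwrite('pics/w1full.png',w[:,:,::-1])
print(s['time_s'],s['position'],s['orientation'],s['joint_pos'],np.round(k['cam_to_world'],3).tolist(),np.round(k['intrinsics'],1).tolist())
nets.recognise('lock_pin','wrist')
for q in['lock_pin','lock_pin_shoulder']:print(q,[(np.round(d['centre'],1).tolist(),round(d['p'],2)) for d in nets.recognise(q,'wrist')])
o=nets.outline_of('lock_pin','wrist')
for d in o[:2]:
  m=d['region'];ys,xs=np.nonzero(m);print(d['p'],m.sum(),cv2.minAreaRect(np.c_[xs,ys].astype(np.float32)))
# dark (grip) mask near
E
```

```text
6.1 [ 474.62313129 -107.1434856   249.95468514] [2.22007614e+00 2.22083185e+00 1.99644954e-03] [ 1.47710779e-01  1.68236320e-02 -1.97619201e-02  1.78804879e+00
  1.83685795e-04  1.33484164e+00  1.28249534e-01] [[1.0, -0.002, 0.001, 474.505], [-0.002, -0.949, -0.315, -26.183], [0.001, 0.315, -0.949, 391.596], [0.0, 0.0, 0.0, 1.0]] [[303.1, 0.0, 280.6], [0.0, 303.1, 214.8], [0.0, 0.0, 1.0]]
lock_pin [([246.5, -224.0, 21.5], 0.91), ([332.4, 93.8, 22.5], 0.84), ([438.0, -102.3, 20.3], 0.56)]
lock_pin_shoulder [([243.5, -222.4, 25.8], 0.95), ([331.1, 92.0, 20.8], 0.85), ([437.4, -103.8, 25.9], 0.66)]
0.92 1653 ((122.51033782958984, 270.3758544921875), (79.92066955566406, 25.4266357421875), 49.76364517211914)
0.71 1786 ((260.3037109375, 179.5819091796875), (22.491939544677734, 100.48345947265625), 83.2901611328125)
```

View pics/w1.png

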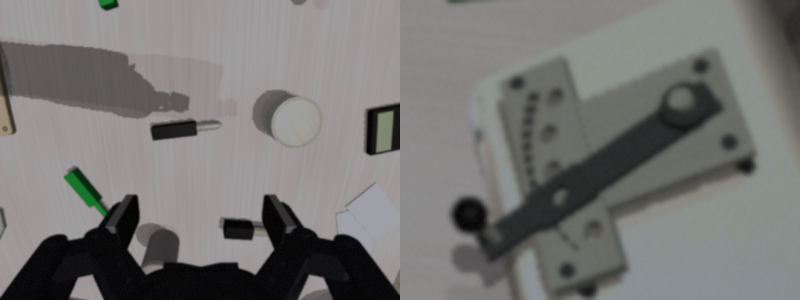

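The wrist view shows lock_pin at full-res about (212,183)→(309,175), nose towards +x. The scene crop shows the lever over the fourth hole. Now the precise pin pose.

```bash
python3 - <<'E'
from h import *
w=cv2.imread('pics/w1full.png');k=cams.get_calibration('wrist')
g=w[155:205,195:325].max(2);
m=(g<70).astype(np.uint8);n,l,st,ce=cv2.connectedComponentsWithStats(m);
i=1+np.argmax(st[1:,4]);ys,xs=np.nonzero(l==i);r=cv2.minAreaRect(np.c_[xs+195,ys+155].astype(np.float32));B=cv2.boxPoints(r);print(r,B.tolist())
for z in (0,12,24):print(z,np.round([ray(b,z,k)[:2] for b in B],1).tolist())
o=[d for d in nets.outline_of('lock_pin','wrist') if abs(np.argwhere(d['region']).mean(0)-[180,260]).max()<20][0]['region']
ys,xs=np.nonzero(o);t=xs>=xs.max()-2;print('nose',xs[t].mean(),ys[t].mean(),ray((xs.max(),ys[t].mean()),12,k))
for X in (285,290,295,300):print(X,ys[xs==X].mean(),ray((X,ys[xs==X].mean()),12,k))
v=np.load('plate.npy');ks=cams.get_calibration('scene')
E
```

```text
((243.3651885986328, 181.60409545898438), (21.03142547607422, 63.32795715332031), 83.2901611328125) [[210.68942260742188, 174.86007690429688], [273.5836181640625, 167.46075439453125], [276.04095458984375, 188.34811401367188], [213.14675903320312, 195.7474365234375]]
0 [[384.8, -100.4], [467.2, -90.9], [470.3, -118.7], [386.1, -128.7]]
12 [[387.6, -98.1], [467.5, -88.9], [470.5, -115.8], [388.8, -125.5]]
24 [[390.4, -95.8], [467.8, -86.9], [470.6, -113.0], [391.6, -122.4]]
nose 308.94117647058823 174.35294117647058 [513.50597497 -97.67646138  12.        ]
285 177.5 [ 481.8822536  -101.73573746   12.        ]
290 176.5 [ 488.2143982  -100.44977804   12.        ]
295 176.0 [494.54429359 -99.80558667  12.        ]
300 175.0 [500.85788885 -98.51931806  12.        ]
```

```bash
cat >> h.py <<'E'
C=np.array([428.,-107.,12.]);PSI=.115;A=np.radians(30)
def pickR(a=A):
    p=np.array([np.cos(PSI),np.sin(PSI),0]);z=np.sin(a)*p-np.cos(a)*np.array([0,0,1]);y=np.array([np.sin(PSI),-np.cos(PSI),0])
    return np.c_[np.cross(y,z),y,z]
def rel(Rt,Pt,R0,P0):
    return np.round((np.array(Pt)-P0)/400,4).tolist(),np.round(Ro.from_matrix(Rt@R0.T).as_rotvec()/(np.pi/2),4).tolist()
E
python3 - <<'E'
from h import *
s=readout.read_state();R0=Ro.from_rotvec(s['orientation']).as_matrix();P0=s['position']
R=pickR();T=C+R[:,2]*(5/np.cos(A));print(T)
print('hover',rel(R,T-R[:,2]*80,R0,P0));print('down',rel(R,T,R0,P0))
Rr=R@R0.T
print(s['joint_pos'])
E
```

```text
[ 430.86768373 -106.66875484    7.        ]
hover ([-0.2091, -0.0104, -0.4323], [0.2719, -0.2421, -0.9043])
down ([-0.1098, 0.0011, -0.6055], [0.2719, -0.2421, -0.9043])
[ 1.47279796e-01  1.88450218e-02 -1.95527399e-02  1.78757705e+00
  3.27549984e-04  1.33504951e+00  1.28333215e-01]
```

Call:
servo_tool --targets '[{"travel": [0,0,0],"angular": [0.0272,-0.0242,-0.0904]},{"travel": [-0.02,0,-0.03],"angular": [0.0544,-0.0484,-0.1809]},{"travel": [-0.04,0,-0.06],"angular": [0.0816,-0.0726,-0.2713]},{"travel": [-0.06,0,-0.09],"angular": [0.1088,-0.0968,-0.3617]},{"travel": [-0.08,0,-0.12],"angular": [0.136,-0.121,-0.4522]},{"travel": [-0.1,-0.005,-0.16],"angular": [0.1631,-0.1453,-0.5426]},{"travel": [-0.12,-0.005,-0.2],"angular": [0.1903,-0.1695,-0.633]},{"travel": [-0.14,-0.01,-0.25],"angular": [0.2175,-0.1937,-0.7234]},{"travel": [-0.16,-0.01,-0.3],"angular": [0.2447,-0.2179,-0.8139]},{"travel": [-0.18,-0.01,-0.35],"angular": [0.2719,-0.2421,-0.9043]},{"travel": [-0.2,-0.01,-0.4],"angular": [0.2719,-0.2421,-0.9043]},{"travel": [-0.209,-0.01,-0.432],"angular": [0.2719,-0.2421,-0.9043]},{"travel": [-0.209,-0.01,-0.432],"angular": [0.2719,-0.2421,-0.9043]},{"travel": [-0.209,-0.01,-0.432],"angular": [0.2719,-0.2421,-0.9043]}]'

```text
time_s: 7.8
position: [404.6, -108.8, 150.4]
orientation: [-2.997, -0.323, -0.816]
force: [-0.1, 1.6, -0.3]
finger_gap: 85.3
grasp_force: 0.0
```

```bash
python3 - <<'E'
from h import *
k=cams.get_calibration('wrist');w=cams.snapshot('wrist');s=readout.read_state()
R0=Ro.from_rotvec(s['orientation']).as_matrix();P0=s['position'];R=pickR();T=C+R[:,2]*(5/np.cos(A))
print(s['time_s'],s['joint_pos'],s['position'],R[:,2]*-80+T);print('down',rel(R,T,R0,P0))
p=np.array([np.cos(PSI),np.sin(PSI),0]);q=np.array([-p[1],p[0],0])
for a,b,z in [(-40,-12,12),(-40,12,12),(40,12,12),(40,-12,12),(40,7,0),(40,-7,0),(86,0,0)]:
    u=proj(C+a*p+b*q+[0,0,z],k)[0];cv2.circle(w,(int(u[0]),int(u[1])),3,(255,0,0),1)
cv2.imwrite('pics/w2.png',w[:,:,::-1])
E
```

```text
7.85 [ 1.1113385  -0.40877585 -0.62054053  2.41059082 -0.80529726  0.77354304
 -0.37178167] [ 403.8431494  -110.40702352  149.73046259] [ 391.13189236 -111.25862238   76.2820323 ]
down ([0.0676, 0.0093, -0.3568], [0.0221, 0.0056, -0.054])
```

View pics/w2.png

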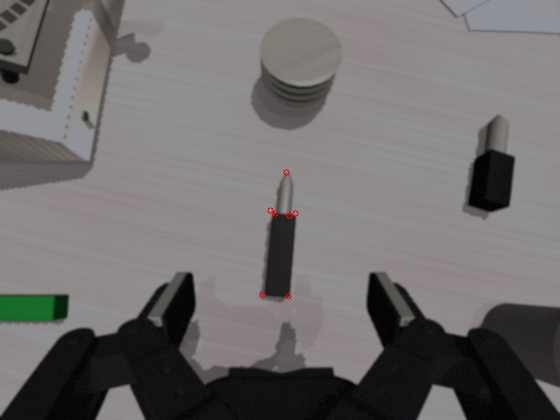

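The pin estimate overlays well, but the arm is folded to its joint-4 limit, so a 30° tilt isn't reachable here. I'll pick the pin straight down, carry it outward to free counter and regrasp it tilted there.

```bash
python3 - <<'E'
from h import *
s=readout.read_state();R0=Ro.from_rotvec(s['orientation']).as_matrix();P0=s['position']
T=C+[0,0,-8]
print(rel(pickR(0),T+[0,0,80],R0,P0),rel(pickR(0),T,R0,P0)); print('nominal',rel(pickR(0),T+[0,0,80],pickR(),[391.1,-111.3,76.3]))
E
```

```text
([0.0604, 0.0085, -0.1643], [-0.0307, 0.3348, -0.0587]) ([0.0604, 0.0085, -0.3643], [-0.0307, 0.3348, -0.0587])
nominal ([0.0922, 0.0107, 0.0193], [-0.0382, 0.3311, 0.0])
```

Call:
servo_tool --targets '[{"travel": [0.03,0.004,0.019],"angular": [-0.0127,0.11,0]},{"travel": [0.06,0.008,0.019],"angular": [-0.0254,0.22,0]},{"travel": [0.092,0.0107,0.019],"angular": [-0.0382,0.331,0]},{"travel": [0.092,0.0107,0.019],"angular": [-0.0382,0.331,0]},{"travel": [0.092,0.0107,0.019],"angular": [-0.0382,0.331,0]},{"travel": [0.092,0.0107,0.019],"angular": [-0.0382,0.331,0]},{"travel": [0.092,0.0107,0.019],"angular": [-0.0382,0.331,0]}]' --fingers 0.75

```text
time_s: 8.55
position: [440.8, -104.0, 157.1]
orientation: [-3.108, -0.33, -0.008]
force: [-0.3, 1.1, 0.3]
finger_gap: 64.4
grasp_force: 0.0
```

```bash
python3 - <<'E'
from h import *
s=readout.read_state();R0=Ro.from_rotvec(s['orientation']).as_matrix();P0=s['position']
T=C+[0,0,-8];print(s['joint_pos'],P0,rel(pickR(0),T,R0,P0))
E
```

```text
[ 1.24601187  0.11933027 -1.13619971  1.9454468   0.10057056  1.14635454
 -1.28780662] [ 440.82996045 -103.98004936  157.09122446] ([-0.0321, -0.0075, -0.3827], [-0.0103, 0.0025, -0.0617])
```

Call:
servo_tool --targets '[{"travel": [-0.015,-0.004,-0.08],"angular": [-0.005,0.001,-0.03]},{"travel": [-0.032,-0.0075,-0.16],"angular": [-0.0103,0.0025,-0.0617]},{"travel": [-0.032,-0.0075,-0.23],"angular": [-0.0103,0.0025,-0.0617]},{"travel": [-0.032,-0.0075,-0.3],"angular": [-0.0103,0.0025,-0.0617]},{"travel": [-0.032,-0.0075,-0.35],"angular": [-0.0103,0.0025,-0.0617]},{"travel": [-0.032,-0.0075,-0.381],"angular": [-0.0103,0.0025,-0.0617]},{"travel": [-0.032,-0.0075,-0.381],"angular": [-0.0103,0.0025,-0.0617]},{"travel": [-0.032,-0.0075,-0.381],"angular": [-0.0103,0.0025,-0.0617]}]'

```text
time_s: 9.35
position: [428.2, -107.9, 6.0]
orientation: [3.134, 0.178, 0.0]
force: [0.1, 0.3, 0.6]
finger_gap: 64.0
grasp_force: 0.0
```

Call:
servo_tool --targets '[{"travel": [0,0,0],"angular": [0,0,0]},{"travel": [0,0,0],"angular": [0,0,0]},{"travel": [0,0,0],"angular": [0,0,0]},{"travel": [0,0,0],"angular": [0,0,0]},{"travel": [0,0,0],"angular": [0,0,0]},{"travel": [0,0,0],"angular": [0,0,0]},{"travel": [0,0,0.02],"angular": [0,0,0]},{"travel": [0,0,0.04],"angular": [0,0,0]},{"travel": [0,0,0.08],"angular": [0,0,0]},{"travel": [0,0,0.08],"angular": [0,0,0]}]' --fingers 0.1 --grip_force 50

```text
time_s: 10.35
position: [429.2, -107.9, 38.9]
orientation: [3.134, 0.178, 0.003]
force: [0.1, 1.4, -1.6]
finger_gap: 23.1
grasp_force: 49.8
```

```bash
python3 - <<'E'
from h import *
s=readout.read_state();print(s['joint_pos'],s['position'],s['orientation'])
cams.snapshot('scene')
print([(np.round(d['centre'],1).tolist(),round(d['p'],2)) for q in ('lock_pin','tart_tins','table_pin','dredger') for d in nets.recognise(q,'scene')])
E
```

```text
[ 1.10078526  0.31418469 -1.03826817  2.08605805  0.34463616  0.91902481
 -1.58651218] [ 429.17766541 -107.94949299   38.92273883] [3.13380842e+00 1.77713804e-01 3.12050596e-03]
[([454.9, -101.9, 59.1], 0.7), ([250.0, -227.5, 25.0], 0.68), ([328.5, 141.0, 18.3], 0.57), ([635.6, -84.7, 60.6], 0.61), ([573.7, -319.5, 30.0], 0.85), ([409.2, -351.9, 82.8], 0.6)]
```

Call:
servo_tool --targets '[{"travel": [0.03,-0.02,0.02],"angular": [0,0,0]},{"travel": [0.09,-0.06,0.04],"angular": [0,0,0]},{"travel": [0.16,-0.11,0.04],"angular": [0,0,0]},{"travel": [0.23,-0.16,0.04],"angular": [0,0,0]},{"travel": [0.29,-0.2,0.03],"angular": [0,0,0]},{"travel": [0.33,-0.23,0],"angular": [0,0,0]},{"travel": [0.33,-0.23,-0.04],"angular": [0,0,0]},{"travel": [0.33,-0.23,-0.07],"angular": [0,0,0]},{"travel": [0.33,-0.23,-0.081],"angular": [0,0,0]},{"travel": [0.33,-0.23,-0.081],"angular": [0,0,0]},{"travel": [0.33,-0.23,-0.081],"angular": [0,0,0]}]'

```text
time_s: 11.7
position: [558.9, -198.8, 5.6]
orientation: [3.135, 0.179, -0.004]
force: [-8.6, 0.8, 17.2]
finger_gap: 22.7
grasp_force: 52.9
```

Call:
servo_tool --targets '[{"travel": [0,0,0],"angular": [0,0,0]},{"travel": [0,0,0],"angular": [0,0,0]},{"travel": [0,0,0],"angular": [0,0,0]},{"travel": [0,0,0],"angular": [0,0,0]},{"travel": [0,0,0.1],"angular": [0,0,0]},{"travel": [-0.05,0,0.2],"angular": [0,0,0]},{"travel": [-0.1,0,0.25],"angular": [0,0,0]},{"travel": [-0.15,0,0.3],"angular": [0,0,0]},{"travel": [-0.15,0,0.3],"angular": [0,0,0]},{"travel": [-0.15,0,0.3],"angular": [0,0,0]}]' --fingers 0.75

```text
time_s: 12.7
position: [499.9, -200.1, 124.8]
orientation: [3.134, 0.177, -0.0]
force: [-0.0, 0.3, 0.0]
finger_gap: 64.1
grasp_force: 0.0
```

```bash
python3 - <<'E'
from h import *
k=cams.get_calibration('wrist');s=readout.read_state();w=cams.snapshot('wrist')
cv2.imwrite('pics/w3.png',w[:,:,::-1]);R0=Ro.from_rotvec(s['orientation']).as_matrix();print(s['joint_pos'],s['position'],np.round(R0,3).tolist())
p=np.array([np.cos(PSI),np.sin(PSI),0]);C2=np.array([560.,-200,12])
u=np.array([proj(C2+a*p,k)[0] for a in(-40,40,86)]);print(u)
for d in nets.outline_of('lock_pin','wrist'):
    m=d['region'];ys,xs=np.nonzero(m)
    if np.hypot(xs.mean()-u[:,0].mean(),ys.mean()-u[:,1].mean())>60: continue
    r=cv2.minAreaRect(np.c_[xs,ys].astype(np.float32));B=cv2.boxPoints(r);print(d['p'],[np.round(ray(b,12,k)[:2],1).tolist() for b in B])
g=w.max(2)<70;x0,y0=u.mean(0).astype(int)-50;x0=max(x0,0);y0=max(y0,0)
n,l,st,ce=cv2.connectedComponentsWithStats(g[y0:y0+110,x0:x0+100].astype(np.uint8));i=1+np.argmax(st[1:,4]);ys,xs=np.nonzero(l==i);print(st[i])
print('grip z18',[np.round(ray(b,18,k)[:2],1).tolist() for b in cv2.boxPoints(cv2.minAreaRect(np.c_[xs+x0,ys+y0].astype(np.float32)))])
E
```

```text
[ 1.12774121  0.39818937 -0.99160283  1.78139809  0.36451856  1.15901178
 -1.43562828] [ 499.93003175 -200.14280077  124.83814226] [[0.994, 0.112, -0.0], [0.112, -0.994, -0.002], [-0.0, 0.002, -1.0]]
[[288.45785481 190.51812985]
 [288.85106952  92.02119563]
 [289.04055664  28.04798197]]
0.78 [[642.6, -176.8], [645.2, -200.0], [518.5, -216.6], [515.5, -189.9]]
[  34   41   30   69 2019]
grip z18 [[596.4, -182.5], [598.9, -204.8], [546.7, -211.6], [544.1, -188.0]]
```

```bash
sed -i 's/^C=.*/C=np.array([558.,-198.6,12.]);PSI=.115;A=np.radians(40)/' h.py; python3 - <<'E'
from h import *
s=readout.read_state();R0=Ro.from_rotvec(s['orientation']).as_matrix();P0=s['position']
R=pickR();T=C+R[:,2]*(3.5/np.cos(A))
print(T);print(rel(R,T-R[:,2]*90,R0,P0),rel(R,T,R0,P0))
E
```

```text
[ 560.91745019 -198.26300634    8.5       ]
([0.0085, -0.0135, -0.1164], [0.051, -0.4422, 0.0011]) ([0.1522, 0.0031, -0.2888], [0.051, -0.4422, 0.0011])
```

Call:
servo_tool --targets '[{"travel": [0,0,0],"angular": [0.01,-0.088,0]},{"travel": [0,0,-0.02],"angular": [0.02,-0.176,0]},{"travel": [0.0085,-0.0135,-0.05],"angular": [0.03,-0.264,0]},{"travel": [0.0085,-0.0135,-0.08],"angular": [0.04,-0.352,0]},{"travel": [0.0085,-0.0135,-0.116],"angular": [0.051,-0.442,0.001]},{"travel": [0.0085,-0.0135,-0.116],"angular": [0.051,-0.442,0.001]},{"travel": [0.0085,-0.0135,-0.116],"angular": [0.051,-0.442,0.001]},{"travel": [0.0085,-0.0135,-0.116],"angular": [0.051,-0.442,0.001]}]'

```text
time_s: 13.6
position: [504.8, -204.7, 79.4]
orientation: [-2.911, -0.169, -1.06]
force: [0.2, 0.5, 0.2]
finger_gap: 63.9
grasp_force: 0.0
```

```bash
python3 - <<'E'
from h import *
s=readout.read_state();R0=Ro.from_rotvec(s['orientation']).as_matrix();P0=s['position']
R=pickR();T=C+R[:,2]*(3.5/np.cos(A))
print(s['joint_pos'],P0,rel(R,T,R0,P0))
E
```

```text
[ 1.87203763  0.41160718 -1.39137596  2.2756064  -0.16258831  0.23682135
 -0.69349798] [ 504.83457995 -204.70911621   79.44940567] ([0.1402, 0.0161, -0.1774], [0.0003, 0.0, -0.0007])
```

Call:
servo_tool --targets '[{"travel": [0.03,0.0035,-0.04],"angular": [0,0,0]},{"travel": [0.06,0.007,-0.08],"angular": [0,0,0]},{"travel": [0.09,0.01,-0.115],"angular": [0,0,0]},{"travel": [0.115,0.013,-0.145],"angular": [0,0,0]},{"travel": [0.132,0.015,-0.167],"angular": [0,0,0]},{"travel": [0.14,0.016,-0.176],"angular": [0,0,0]},{"travel": [0.14,0.016,-0.176],"angular": [0,0,0]},{"travel": [0.14,0.016,-0.176],"angular": [0,0,0]}]'

```text
time_s: 14.4
position: [561.2, -199.9, 12.3]
orientation: [-2.91, -0.174, -1.056]
force: [0.5, 1.5, -0.2]
finger_gap: 63.7
grasp_force: 0.0
```

Call:
servo_tool --targets '[{"travel": [0,0,0],"angular": [0,0,0]},{"travel": [0,0,0],"angular": [0,0,0]},{"travel": [0,0,0],"angular": [0,0,0]},{"travel": [0,0,0],"angular": [0,0,0]},{"travel": [0,0,0],"angular": [0,0,0]},{"travel": [0,0,0],"angular": [0,0,0]}]' --fingers 0.1 --grip_force 90

```text
time_s: 15.0
position: [560.0, -200.3, 11.5]
orientation: [-2.91, -0.171, -1.055]
force: [-7.1, 2.3, 10.9]
finger_gap: 21.9
grasp_force: 87.6
```

Call:
servo_tool --targets '[{"travel": [0,0,0.03],"angular": [0,0,0]},{"travel": [0,0,0.1],"angular": [0,0,0]},{"travel": [0,0,0.2],"angular": [0,0,0]},{"travel": [0,0,0.3],"angular": [0,0,0]},{"travel": [0,0,0.4],"angular": [0,0,0]},{"travel": [0,0,0.4],"angular": [0,0,0]},{"travel": [0,0,0.4],"angular": [0,0,0]}]'

```text
time_s: 15.7
position: [558.8, -201.4, 170.4]
orientation: [-2.914, -0.169, -1.052]
force: [-0.9, 0.1, -2.1]
finger_gap: 21.6
grasp_force: 88.9
```

```bash
python3 - <<'E'
from h import *
s=readout.read_state();R0=Ro.from_rotvec(s['orientation']).as_matrix();P0=s['position'];print(s['joint_pos'],P0)
v=np.load('plate.npy');Rp=plateR(v[3]);n=Rp[:,2];hole=v[:3]+Rp@lev(.84,120,10)
print('lever hole mouth',hole)
# pin in tool frame
Rk=pickR();Tk=C+Rk[:,2]*(3.5/np.cos(A));px=Rk.T@np.array([np.cos(PSI),np.sin(PSI),0]);pc=Rk.T@(C-Tk);print('tool frame axis',px,'grip centre',pc)
fwd=-Rp[:,1];dn=-Rp[:,0];c=px[2];si=np.sqrt(1-c*c)
for phi in (60,75,90,105):
    f=np.radians(phi);e=np.cos(f)*fwd+np.sin(f)*dn
    z=c*-n+si*e
    # px = px_x*X + c*Z -> X
    X=(-n-c*z)/px[0];R=np.c_[X,np.cross(z,X),z]
    for h in (40+46+30,):
        T=hole+n*h-R@pc
        print(phi,np.round(z,3),np.round(R[:,1],2),T.round(1),rel(R,T,R0,P0))
E
```

```text
[ 1.65897091  0.1037372  -1.19463397  2.1129316  -0.63091995  0.48462755
 -0.47109639] [ 558.7760178  -201.36382016  170.41561913]
lever hole mouth [644.91075327 164.90272428 139.6511122 ]
tool frame axis [0.76604444 0.         0.64278761] grip centre [-4.21884749e-14 -8.21565038e-15 -4.56892551e+00]
60 [ 0.409 -0.102 -0.907] [0.78 0.56 0.29] [658.9  99.  230.5] ([0.2504, 0.751, 0.1503], [-0.7597, 0.1219, 1.0926])
75 [ 0.238 -0.197 -0.951] [0.91 0.38 0.15] [658.2  98.6 230.3] ([0.2485, 0.7499, 0.1498], [-0.6535, 0.2667, 1.0291])
90 [ 0.047 -0.254 -0.966] [0.98 0.18 0.  ] [657.3  98.3 230.3] ([0.2463, 0.7492, 0.1496], [-0.5438, 0.4017, 0.9555])
105 [-0.152 -0.27  -0.951] [ 0.99 -0.03 -0.15] [656.4  98.3 230.3] ([0.244, 0.7491, 0.1498], [-0.4312, 0.5267, 0.8725])
```

```bash
cat >> h.py <<'E'
Rk=pickR();Tk=np.array([560.2,0,11.5]);_d=C-Tk;_d[1]=0
pc=Rk.T@_d;pc[1]=0;pxt=Rk.T@np.array([np.cos(PSI),np.sin(PSI),0])
def insR(n,Rp,phi=75):
    fwd=-Rp[:,1];dn=-Rp[:,0];c=pxt[2];si=np.sqrt(1-c*c);f=np.radians(phi)
    z=-c*n+si*(np.cos(f)*fwd+np.sin(f)*dn);X=(-n-c*z)/pxt[0];return np.c_[X,np.cross(z,X),z]
E
python3 - <<'E'
from h import *
s=readout.read_state();R0=Ro.from_rotvec(s['orientation']).as_matrix();P0=s['position']
v=np.load('plate.npy');Rp=plateR(v[3]);n=Rp[:,2];hole=v[:3]+Rp@lev(.84,120,10)
R=insR(n,Rp);T=hole+n*131-R@pc;t,a=rel(R,T,R0,P0);print(pc,T,t,a)
N=16
for i in range(1,N+1):
    f=i/N;z=max(t[2]*f,0)+.25*np.sin(np.pi*f)
    print(str({"travel":[round(t[0]*f,3),round(t[1]*f,3),round(z,3)],"angular":[round(x*f,4) for x in a]}).replace("'",'"'),end=', ')
E
```

```text
[-1.35277221  0.         -1.78781431] [658.61455169  91.89703829 244.89278284] [0.2496, 0.7332, 0.1862] [-0.6535, 0.2667, 1.0291]
{"travel": [0.016, 0.046, np.float64(0.06)], "angular": [-0.0408, 0.0167, 0.0643]}, {"travel": [0.031, 0.092, np.float64(0.119)], "angular": [-0.0817, 0.0333, 0.1286]}, {"travel": [0.047, 0.137, np.float64(0.174)], "angular": [-0.1225, 0.05, 0.193]}, {"travel": [0.062, 0.183, np.float64(0.223)], "angular": [-0.1634, 0.0667, 0.2573]}, {"travel": [0.078, 0.229, np.float64(0.266)], "angular": [-0.2042, 0.0833, 0.3216]}, {"travel": [0.094, 0.275, np.float64(0.301)], "angular": [-0.2451, 0.1, 0.3859]}, {"travel": [0.109, 0.321, np.float64(0.327)], "angular": [-0.2859, 0.1167, 0.4502]}, {"travel": [0.125, 0.367, np.float64(0.343)], "angular": [-0.3267, 0.1333, 0.5145]}, {"travel": [0.14, 0.412, np.float64(0.35)], "angular": [-0.3676, 0.15, 0.5789]}, {"travel": [0.156, 0.458, np.float64(0.347)], "angular": [-0.4084, 0.1667, 0.6432]}, {"travel": [0.172, 0.504, np.float64(0.336)], "angular": [-0.4493, 0.1834, 0.7075]}, {"travel": [0.187, 0.55, np.float64(0.316)], "angular": [-0.4901, 0.2, 0.7718]}, {"travel": [0.203, 0.596, np.float64(0.29)], "angular": [-0.531, 0.2167, 0.8361]}, {"travel": [0.218, 0.642, np.float64(0.259)], "angular": [-0.5718, 0.2334, 0.9005]}, {"travel": [0.234, 0.687, np.float64(0.223)], "angular": [-0.6127, 0.25, 0.9648]}, {"travel": [0.25, 0.733, np.float64(0.186)], "angular": [-0.6535, 0.2667, 1.0291]},
```

Call:
servo_tool --targets '[{"travel": [0.016,0.03,0.06],"angular": [-0.0408,0.0167,0.0643]},{"travel": [0.031,0.08,0.12],"angular": [-0.0817,0.0333,0.1286]},{"travel": [0.047,0.13,0.17],"angular": [-0.1225,0.05,0.193]},{"travel": [0.062,0.18,0.22],"angular": [-0.1634,0.0667,0.2573]},{"travel": [0.078,0.23,0.27],"angular": [-0.2042,0.0833,0.3216]},{"travel": [0.094,0.275,0.3],"angular": [-0.2451,0.1,0.3859]},{"travel": [0.11,0.32,0.33],"angular": [-0.2859,0.1167,0.4502]},{"travel": [0.125,0.367,0.34],"angular": [-0.3267,0.1333,0.5145]},{"travel": [0.14,0.412,0.35],"angular": [-0.3676,0.15,0.5789]},{"travel": [0.156,0.458,0.35],"angular": [-0.4084,0.1667,0.6432]},{"travel": [0.172,0.504,0.34],"angular": [-0.4493,0.1834,0.7075]},{"travel": [0.187,0.55,0.33],"angular": [-0.4901,0.2,0.7718]},{"travel": [0.203,0.596,0.32],"angular": [-0.531,0.2167,0.8361]},{"travel": [0.218,0.642,0.31],"angular": [-0.5718,0.2334,0.9005]},{"travel": [0.234,0.687,0.3],"angular": [-0.6127,0.25,0.9648]},{"travel": [0.25,0.713,0.27],"angular": [-0.6535,0.2667,1.0291]},{"travel": [0.25,0.713,0.25],"angular": [-0.6535,0.2667,1.0291]},{"travel": [0.25,0.713,0.25],"angular": [-0.6535,0.2667,1.0291]},{"travel": [0.25,0.713,0.25],"angular": [-0.6535,0.2667,1.0291]}]'

```text
out of range; nothing moved
```

```bash
python3 - <<'E'
from h import *
s=readout.read_state();R0=Ro.from_rotvec(s['orientation']).as_matrix();P0=s['position']
v=np.load('plate.npy');Rp=plateR(v[3]);n=Rp[:,2];hole=v[:3]+Rp@lev(.84,120,10)
R=insR(n,Rp);T=hole+n*(40+46+12)-R@pc;print(s['joint_pos'],P0,s['force'],rel(R,T,R0,P0))
E
```

```text
[ 1.65897091  0.1037372  -1.19463397  2.1129316  -0.63091995  0.48462755
 -0.47109639] [ 558.7760178  -201.36382016  170.41561913] [-0.9230031   0.06742106 -2.10251088] ([0.2409, 0.7797, 0.1186], [-0.6535, 0.2667, 1.0291])
```

Component over 1 refused; I'll split it into two calls with the second half computed after.

Call:
servo_tool --targets '[{"travel": [0.016,0.03,0.06],"angular": [-0.0408,0.0167,0.0643]},{"travel": [0.031,0.08,0.12],"angular": [-0.0817,0.0333,0.1286]},{"travel": [0.047,0.13,0.17],"angular": [-0.1225,0.05,0.193]},{"travel": [0.062,0.18,0.22],"angular": [-0.1634,0.0667,0.2573]},{"travel": [0.078,0.23,0.27],"angular": [-0.2042,0.0833,0.3216]},{"travel": [0.094,0.275,0.3],"angular": [-0.2451,0.1,0.3859]},{"travel": [0.11,0.32,0.33],"angular": [-0.2859,0.1167,0.4502]},{"travel": [0.125,0.367,0.34],"angular": [-0.3267,0.1333,0.5145]},{"travel": [0.14,0.412,0.35],"angular": [-0.3676,0.15,0.5789]},{"travel": [0.156,0.458,0.35],"angular": [-0.4084,0.1667,0.6432]},{"travel": [0.172,0.504,0.34],"angular": [-0.4493,0.1834,0.7075]},{"travel": [0.187,0.55,0.33],"angular": [-0.4901,0.2,0.7718]},{"travel": [0.203,0.596,0.32],"angular": [-0.531,0.2167,0.8361]},{"travel": [0.203,0.596,0.32],"angular": [-0.531,0.2167,0.8361]}]'

```text
time_s: 17.1
position: [640.4, 43.6, 295.3]
orientation: [1.981, 2.094, 0.177]
force: [-0.0, 1.3, -1.1]
finger_gap: 22.2
grasp_force: 88.8
```

```bash
cat > rel.py <<'E'
from h import *
import sys
s=readout.read_state();R0=Ro.from_rotvec(s['orientation']).as_matrix();P0=s['position']
v=np.load('plate.npy');Rp=plateR(v[3]);n=Rp[:,2];hole=v[:3]+Rp@lev(.84,120,10)
print(s['time_s'],s['joint_pos'].round(2),P0,s['force'].round(1))
R=insR(n,Rp)
for h in map(float,sys.argv[1:]):
    T=hole+n*(86+h)-R@pc;print(h,rel(R,T,R0,P0))
E
python3 rel.py 50 12
```

```text
17.1 [ 0.77  0.39 -1.25  1.53  0.58  1.3  -0.47] [640.44257802  43.59553092 295.31467368] [-0.   1.3 -1.1]
50.0 ([0.0467, 0.1137, -0.1158], [-0.1234, 0.0449, 0.1872])
12.0 ([0.0368, 0.1673, -0.1936], [-0.1234, 0.0449, 0.1872])
```

Call:
servo_tool --targets '[{"travel": [0.015,0.03,-0.02],"angular": [-0.041,0.015,0.0624]},{"travel": [0.03,0.065,-0.05],"angular": [-0.082,0.03,0.125]},{"travel": [0.0467,0.1,-0.08],"angular": [-0.1234,0.0449,0.1872]},{"travel": [0.0467,0.1137,-0.1158],"angular": [-0.1234,0.0449,0.1872]},{"travel": [0.042,0.14,-0.155],"angular": [-0.1234,0.0449,0.1872]},{"travel": [0.0375,0.1645,-0.19],"angular": [-0.1234,0.0449,0.1872]},{"travel": [0.0375,0.1645,-0.19],"angular": [-0.1234,0.0449,0.1872]},{"travel": [0.0375,0.1645,-0.19],"angular": [-0.1234,0.0449,0.1872]},{"travel": [0.0375,0.1645,-0.19],"angular": [-0.1234,0.0449,0.1872]}]'

```text
time_s: 18.0
position: [656.1, 103.1, 223.3]
orientation: [1.599, 2.327, -0.039]
force: [0.0, -0.1, -1.8]
finger_gap: 21.8
grasp_force: 88.9
```

```bash
python3 rel.py 12 0; python3 - <<'E'
from h import *
v=np.load('plate.npy');Rp=plateR(v[3]);n=Rp[:,2];hole=v[:3]+Rp@lev(.84,120,10)
s=readout.read_state();R=Ro.from_rotvec(s['orientation']).as_matrix();ax=R@pxt;c=s['position']+R@pc
tiles=[]
for nm in('scene','side'):
    im=cams.snapshot(nm).copy();k=cams.get_calibration(nm)
    u0=proj(hole,k)[0];x0,y0=(u0-[45,60]).astype(int);S=400/90
    t=cv2.resize(im[y0:y0+100,x0:x0+90],(400,444),interpolation=cv2.INTER_CUBIC)
    for P,col in [(c+ax*86,(255,0,0)),(c+ax*40,(255,255,0)),(c-ax*40,(255,0,255)),(hole,(0,255,0))]:
        u=(proj(P,k)[0]+.5-[x0,y0])*S;cv2.circle(t,tuple(int(q) for q in u),4,col,1);print(nm,np.round(u))
    tiles.append(t)
cv2.imwrite('pics/ins.png',np.hstack(tiles)[:,:,::-1])
E
```

```text
18.0 [ 0.48  0.54 -1.16  1.53  0.82  1.36 -0.41] [656.10459574 103.05779187 223.27586044] [ 0.  -0.1 -1.8]
12.0 ([-0.0024, 0.0186, -0.0135], [-0.0004, 0.0043, 0.0073])
0.0 ([-0.0055, 0.0355, -0.0381], [-0.0004, 0.0043, 0.0073])
scene [182. 258.]
scene [142. 217.]
scene [ 66. 139.]
scene [205. 272.]
side [209. 236.]
side [217. 161.]
side [230.  27.]
side [205. 272.]
```

View pics/ins.png

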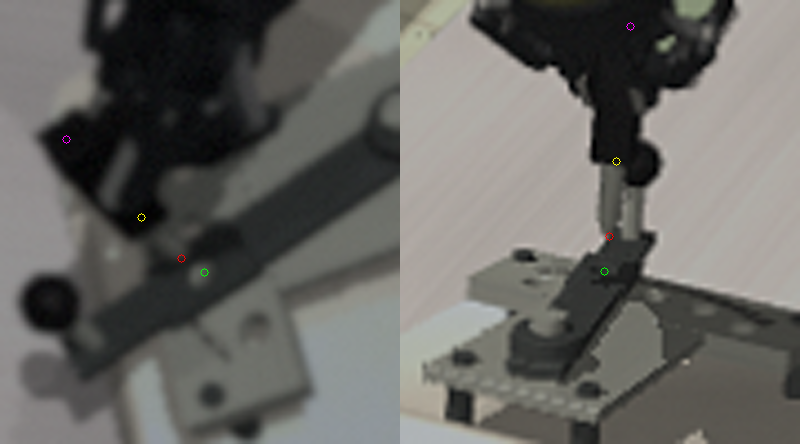

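The pin is nearly over the lever hole. In the side view the shank seems ~1 px left of the prediction, so I'll measure that numerically.

```bash
python3 - <<'E'
from h import *
s=readout.read_state();R=Ro.from_rotvec(s['orientation']).as_matrix();ax=R@pxt;c=s['position']+R@pc
for nm in('scene','side'):
    im=cams.snapshot(nm).max(2).astype(np.float32);k=cams.get_calibration(nm)
    for a in (44,50,56,62,68,74):
        u=proj(c+ax*a,k)[0];w=proj(c+ax*(a+10),k)[0]-u;w/=np.linalg.norm(w);m=np.array([-w[1],w[0]])
        t=np.arange(-9,9.1,1.);X=(u+np.outer(t,m)).astype(np.float32)
        print(nm,a,m.round(2),cv2.remap(im,X[:,0][None],X[:,1][None],cv2.INTER_LINEAR)[0].astype(int).tolist())
E
```

```text
scene 44 [-0.72  0.7 ] [61, 60, 54, 41, 22, 9, 6, 5, 7, 5, 8, 8, 8, 13, 30, 56, 84, 102, 116]
scene 50 [-0.72  0.7 ] [62, 62, 58, 49, 32, 19, 13, 11, 16, 20, 19, 22, 25, 33, 52, 70, 86, 96, 101]
scene 56 [-0.72  0.7 ] [62, 62, 60, 57, 50, 44, 41, 43, 44, 44, 43, 42, 46, 54, 68, 80, 90, 93, 95]
scene 62 [-0.72  0.7 ] [59, 57, 56, 59, 59, 59, 59, 59, 61, 60, 55, 48, 44, 48, 60, 72, 84, 92, 94]
scene 68 [-0.72  0.7 ] [55, 53, 55, 60, 65, 65, 62, 63, 66, 65, 58, 48, 37, 38, 47, 57, 70, 80, 86]
scene 74 [-0.72  0.7 ] [55, 61, 69, 75, 76, 69, 65, 66, 69, 67, 59, 47, 35, 32, 34, 37, 43, 52, 66]
side 44 [-1.  -0.1] [15, 17, 19, 23, 24, 24, 22, 37, 51, 68, 72, 81, 107, 142, 132, 164, 171, 172, 173]
side 50 [-1.  -0.1] [126, 57, 13, 17, 16, 15, 20, 46, 76, 90, 93, 89, 105, 173, 173, 171, 170, 168, 170]
side 56 [-1.  -0.1] [177, 162, 115, 79, 77, 87, 83, 78, 79, 88, 92, 86, 113, 172, 174, 172, 171, 171, 169]
side 62 [-1.  -0.1] [176, 162, 115, 86, 94, 98, 106, 93, 81, 87, 91, 85, 121, 162, 174, 173, 172, 172, 171]
side 68 [-1.  -0.1] [174, 179, 118, 83, 101, 116, 116, 79, 75, 86, 90, 86, 125, 165, 173, 173, 172, 171, 172]
side 74 [-1.  -0.1] [175, 175, 112, 81, 104, 114, 125, 81, 71, 85, 92, 88, 116, 172, 173, 172, 172, 173, 172]
```

Call:
servo_tool --targets '[{"travel": [-0.0012,0.0093,-0.007],"angular": [0,0.002,0.0035]},{"travel": [-0.0024,0.0186,-0.0135],"angular": [-0.0004,0.0043,0.0073]},{"travel": [-0.004,0.027,-0.0255],"angular": [-0.0004,0.0043,0.0073]},{"travel": [-0.0045,0.031,-0.031],"angular": [-0.0004,0.0043,0.0073]},{"travel": [-0.0045,0.031,-0.031],"angular": [-0.0004,0.0043,0.0073]},{"travel": [-0.0045,0.031,-0.031],"angular": [-0.0004,0.0043,0.0073]}]'

```text
time_s: 18.8
position: [653.8, 116.4, 210.1]
orientation: [1.585, 2.343, -0.043]
force: [-0.7, -0.9, -1.9]
finger_gap: 22.0
grasp_force: 88.9
```

```bash
cat >> rel.py <<'E'
d=Rp.T@(P0+R0@(pc+86*pxt)-hole);print('nose in plate frame (lever top hole origin)',d.round(1),'axis',(Rp.T@R0@pxt).round(3))
E
python3 rel.py 0 -10 -44
```

```text
18.8 [ 0.45  0.56 -1.15  1.54  0.83  1.35 -0.42] [653.80740451 116.40158235 210.08713262] [-0.7 -0.9 -1.9]
0.0 ([0.0002, 0.0022, -0.0051], [0.0001, -0.0008, -0.0012])
-10.0 ([-0.0024, 0.0163, -0.0256], [0.0001, -0.0008, -0.0012])
-44.0 ([-0.0113, 0.0642, -0.0952], [0.0001, -0.0008, -0.0012])
nose in plate frame (lever top hole origin) [0.5 0.4 2.2] axis [ 0.     0.002 -1.   ]
```

Call:
servo_tool --targets '[{"travel": [-0.0005,0.004,-0.008],"angular": [0,0,0]},{"travel": [-0.001,0.008,-0.0145],"angular": [0,0,0]},{"travel": [-0.002,0.012,-0.02],"angular": [0,0,0]},{"travel": [-0.0024,0.0163,-0.0256],"angular": [0,0,0]},{"travel": [-0.0024,0.0163,-0.0256],"angular": [0,0,0]},{"travel": [-0.0024,0.0163,-0.0256],"angular": [0,0,0]}]'

```text
time_s: 19.4
position: [652.8, 122.6, 199.7]
orientation: [1.586, 2.343, -0.044]
force: [-0.2, -0.0, -3.1]
finger_gap: 22.0
grasp_force: 88.9
```

```bash
python3 rel.py -20 -32 -46
```

```text
19.4 [ 0.44  0.57 -1.15  1.55  0.84  1.34 -0.44] [652.75018533 122.63625818 199.68129184] [-0.2 -0.  -3.1]
-20.0 ([-0.0024, 0.0148, -0.0201], [0.0003, -0.001, -0.0011])
-32.0 ([-0.0055, 0.0317, -0.0447], [0.0003, -0.001, -0.0011])
-46.0 ([-0.0092, 0.0514, -0.0733], [0.0003, -0.001, -0.0011])
nose in plate frame (lever top hole origin) [ -0.3   0.3 -10. ] axis [-0.     0.002 -1.   ]
```

No contact force with the nose 10 mm in; continuing.

Call:
servo_tool --targets '[{"travel": [-0.0012,0.0074,-0.01],"angular": [0,0,0]},{"travel": [-0.0024,0.0148,-0.02],"angular": [0,0,0]},{"travel": [-0.0034,0.02,-0.028],"angular": [0,0,0]},{"travel": [-0.0044,0.026,-0.0365],"angular": [0,0,0]},{"travel": [-0.0044,0.026,-0.0365],"angular": [0,0,0]}]'

```text
time_s: 19.9
position: [652.0, 132.0, 185.3]
orientation: [1.586, 2.34, -0.044]
force: [4.5, -4.6, -3.3]
finger_gap: 21.9
grasp_force: 88.7
```

```bash
python3 rel.py -36 -42 -46 -49
```

```text
19.9 [ 0.41  0.58 -1.13  1.56  0.86  1.33 -0.48] [652.03153276 132.03126955 185.29518984] [ 4.5 -4.6 -3.3]
-36.0 ([-0.0048, 0.0139, -0.0169], [0.001, 0.0003, -0.0001])
-42.0 ([-0.0063, 0.0223, -0.0292], [0.001, 0.0003, -0.0001])
-46.0 ([-0.0074, 0.028, -0.0374], [0.001, 0.0003, -0.0001])
-49.0 ([-0.0082, 0.0322, -0.0435], [0.001, 0.0003, -0.0001])
nose in plate frame (lever top hole origin) [ -1.   -0.9 -27.1] axis [-0.002 -0.    -1.   ]
```

Call:
servo_tool --targets '[{"travel": [-0.0012,0.0065,-0.0095],"angular": [0,0,0]},{"travel": [-0.0024,0.013,-0.0185],"angular": [0,0,0]},{"travel": [-0.0036,0.0185,-0.0265],"angular": [0,0,0]},{"travel": [-0.0045,0.0235,-0.034],"angular": [0,0,0]},{"travel": [-0.0045,0.0235,-0.034],"angular": [0,0,0]}]'

```text
time_s: 20.4
position: [650.4, 141.1, 171.8]
orientation: [1.586, 2.339, -0.044]
force: [4.8, -6.0, -2.3]
finger_gap: 21.9
grasp_force: 88.8
```

```bash
python3 rel.py -46 -50
```

```text
20.4 [ 0.39  0.6  -1.12  1.57  0.88  1.31 -0.51] [650.43699867 141.14136724 171.8255232 ] [ 4.8 -6.  -2.3]
-46.0 ([-0.0034, 0.0052, -0.0037], [0.0012, 0.0005, 0.0001])
-50.0 ([-0.0045, 0.0108, -0.0119], [0.0012, 0.0005, 0.0001])
nose in plate frame (lever top hole origin) [ -1.2  -1.  -43.5] axis [-0.002 -0.    -1.   ]
```

Call:
servo_tool --targets '[{"travel": [-0.0005,0.0028,-0.004],"angular": [0,0,0]},{"travel": [-0.001,0.0056,-0.0082],"angular": [0,0,0]},{"travel": [-0.0016,0.0084,-0.0123],"angular": [0,0,0]},{"travel": [-0.0016,0.0084,-0.0123],"angular": [0,0,0]}]'

```text
time_s: 20.8
position: [650.8, 142.6, 169.5]
orientation: [1.587, 2.334, -0.047]
force: [-1.8, -12.7, 14.9]
finger_gap: 22.1
grasp_force: 90.7
```

```bash
python3 rel.py -46
```

```text
20.8 [ 0.38  0.6  -1.12  1.57  0.88  1.31 -0.52] [650.81104329 142.60551727 169.48894207] [ -1.8 -12.7  14.9]
-46.0 ([-0.0043, 0.0015, 0.0022], [0.0033, 0.0023, 0.0017])
nose in plate frame (lever top hole origin) [ -1.7  -1.9 -46.2] axis [-0.006 -0.004 -1.   ]
```

Call:
servo_tool --targets '[{"travel": [-0.0006,0.0028,-0.0041],"angular": [0,0,0]},{"travel": [-0.001,0.005,-0.0075],"angular": [0,0,0]},{"travel": [-0.001,0.005,-0.0075],"angular": [0,0,0]}]'

```text
time_s: 21.1
position: [652.2, 143.2, 169.5]
orientation: [1.587, 2.328, -0.046]
force: [-6.1, -20.5, 34.1]
finger_gap: 21.7
grasp_force: 92.6
```

```bash
python3 rel.py -46; python3 -c "
from bench import readout;print(readout.read_state()['torque'])"
```

```text
21.1 [ 0.38  0.6  -1.12  1.57  0.89  1.31 -0.52] [652.15971881 143.20108974 169.52310213] [ -6.1 -20.5  34.1]
-46.0 ([-0.0077, 0.0, 0.0021], [0.0049, 0.0053, 0.003])
nose in plate frame (lever top hole origin) [ -1.7  -3.7 -46.3] axis [-0.009 -0.008 -1.   ]
[-5.2481816  -0.33197232 -0.86013569]
```

Call:
servo_tool --targets '[{"travel": [-0.002,-0.008,0.013],"angular": [0,0,0]},{"travel": [-0.002,-0.008,0.013],"angular": [0,0,0]}]'

```text
time_s: 21.3
position: [650.0, 142.5, 170.5]
orientation: [1.587, 2.336, -0.041]
force: [8.3, -6.2, 0.5]
finger_gap: 21.6
grasp_force: 91.0
```

Call:
servo_tool --targets '[{"travel": [0,0,0],"angular": [0,0,0]},{"travel": [0,0,0],"angular": [0,0,0]},{"travel": [0,0,0],"angular": [0,0,0]},{"travel": [0,0,0],"angular": [0,0,0]}]' --fingers 0.65

```text
time_s: 21.7
position: [647.2, 145.5, 168.9]
orientation: [1.585, 2.344, -0.043]
force: [0.7, 0.2, -0.1]
finger_gap: 55.6
grasp_force: 0.0
```

Call:
servo_tool --targets '[{"travel": [-0.012,0.01,0.048],"angular": [0,0,0]},{"travel": [-0.036,0.03,0.143],"angular": [0,0,0]},{"travel": [-0.06,0.049,0.238],"angular": [0,0,0]},{"travel": [-0.1,-0.03,0.32],"angular": [0,0,0]},{"travel": [-0.15,-0.13,0.36],"angular": [0,0,0]},{"travel": [-0.2,-0.23,0.36],"angular": [0,0,0]},{"travel": [-0.25,-0.33,0.36],"angular": [0,0,0]},{"travel": [-0.25,-0.43,0.36],"angular": [0,0,0]},{"travel": [-0.25,-0.43,0.36],"angular": [0,0,0]}]'

```text
time_s: 22.6
position: [546.9, -28.4, 313.6]
orientation: [1.585, 2.342, -0.046]
force: [0.2, -0.5, 0.1]
finger_gap: 55.3
grasp_force: 0.0
```

```bash
python3 - <<'E'
from h import *
v=np.load('plate.npy');Rp=plateR(v[3]);n=Rp[:,2];hole=v[:3]+Rp@lev(.84,120,10);tiles=[]
for nm in('scene','side'):
    im=cams.snapshot(nm);k=cams.get_calibration(nm);u0=proj(hole,k)[0];x0,y0=(u0-[50,60]).astype(int)
    t=cv2.resize(im[y0:y0+100,x0:x0+100],(400,400),interpolation=cv2.INTER_CUBIC)
    for P,c in [(hole,(0,255,0)),(hole+n*80,(255,0,0))]:
        u=(proj(P,k)[0]+.5-[x0,y0])*4;cv2.circle(t,tuple(int(q) for q in u),4,c,1)
    tiles.append(t)
cv2.imwrite('pics/fin.png',np.hstack(tiles)[:,:,::-1])
E
```

```text
(no output)
```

View pics/fin.png

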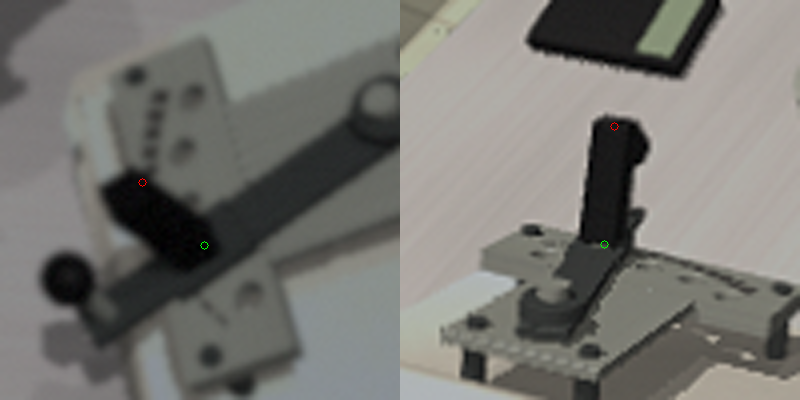

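The grip rests flush on the lever with no shank showing. The pin is in the fourth hole, with hole 5 free at (248,293) in the left half, and the gripper is clear.

```bash
python3 -c "
from bench import sign_off;print(sign_off())"
```

```text
the job is handed in; nothing more can be done
None
```

I swung the gap lever from the wide side to the second hole from the thin end and pushed the slim pin fully home. I then let go, backed the gripper clear, and handed the job in at about 23 s; no verdict was returned.

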